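# Fetch the relay from behind two tall parts and box it for test

## Robot

A 7-joint arm with a two-finger parallel gripper is mounted at the origin on the work surface. World frame = base frame: x ahead of the robot, y to its left, z up, the work surface at z = 0. Lengths are in m, angles in rad, forces in N, time in s.
With the tool pointing down it reaches from about 0.4 to 0.85 m from the base axis. Payload 10.4 kg.
Tool frame: the origin (TCP) lies midway between the tips of the shut fingers; the grasp point (between the pads) lies 19 mm behind it; z points along the fingers, x is the direction in which the jaws open and shut, and the axes are right-handed (so a half turn about z gives the same grasp; the last joint's range is limited). The gripper opens to 85 mm and grips with 20 to 120 N. Pads are 22 mm wide; open, the fingers measure 114 mm over their backs; the gripper's body (76 mm by 85 mm) begins 54 mm behind the grasp point. The pads swing forward as they close: fully open they stand 13 mm farther back than shut.
Start: joints at [-0.023, 0.332, -0.065, 1.46, 0.022, 1.35, -0.088], TCP at [0.625, 0, 0.231] pointing down, gripper open.
Joint ranges: [-2.6, 2.6], [-0.5, 2.12], [-1.47, 1.34], [0.16, 2.42], [-1.27, 4.41], [0.06, 2.06], [-2.6, 2.6]. Speed limits (rad/s): [2.22, 2.22, 2.79, 2.79, 3.14, 3.14, 3.14].

## Interface

Orientations are given as a unit quaternion [x, y, z, w].
In Python, from workcell import manip, cams gives the robot as it stands.
- The arm moves only by the tool move_arm, never from a script. Its argument "moves" is a list of rows, each a list of 7 numbers: the turn, a rotation vector about the tool's x, y, z in degrees, then the shift along the tool's x, y, z in m, then the finger opening in m, from 0 to 0.0854. A call has 1 to 10 rows; each row is the pose to reach, as a shift and turn from the pose commanded when the call began, along the tool's axes at that moment; what a row does not reach only later rows make up. A row lasts 1/10 s, in which the tool goes at most 50 mm and 8.59 degrees, less where a joint would pass 70% of its speed; a pose out of reach is approached as far as the arm can. A call with a gripper value outside its range is refused whole. The fingers move at their own pace and stop on an object; "grip_force" is the grip in N (left out, the last holds). Time passes only in rows, so rows that repeat a pose let the fingers close. It gives the time, the measured TCP pose, the force and the opening at its end, in the units of the state.
- manip.get_obs(): the state, without advancing time (a new reading comes with each control period).
- cams.camera(name): name is "scene" or "side" or "wrist"; returns the picture (420x560x3 uint8, red, green, blue); there is no depth.
- cams.camera_params(name): a dict with "fx", "fy", "cx", "cy" (pixels), "xyz" and "rotation" of the camera in the world. Camera axes: x right, y up, looking along -z (the intrinsics and any distortion apply to the point x, -y, -z); pixel columns grow to the right and rows downward; lengths in m; the calibration is good to about 2 mm. A picture is of the moment at which its call begins: read the wrist's pose just before it. camera_params takes no time and is no camera call; for the wrist camera it gives the pose at the moment of the call.
- manip.hand_in(): hands the job in, once; it reports no verdict.
The state is a dict: "clock": time; "joint_pos": joint angles; "joint_velocities": joint speeds; "tau": joint torques, N m; "position": TCP position; "ee_rot": TCP orientation; "ft_force": force on the tool from outside, world axes, zero at the start; "torque": the same for the moment, N m; "grip_width": opening from 0.0 (shut) to 1.0 (fully open).
Only numpy, scipy, OpenCV 4.12 (cv2) and the standard library are available. Lean on these libraries where they do the work, as an engineer would, in place of code of your own. Each camera call takes 0.05 s, during which the arm holds its last target. There are 200 camera calls.

## Task

At the back of the open-fronted parts rack a plug-in relay sits behind two tall parts, a round capacitor and a square line filter. Leaving the relay where it is for now, stand both tall parts upright on the side tray, without shifting the heat sink that lies there or knocking a part over; then set the relay upright inside the test box and shut its hinged lid fully. With that done, put the capacitor and the filter back in the rack, each upright on the very spot where it stood at the start.

Things in the scene. Friction and masses are not known exactly. Their poses are not given: they have to be found in the camera images.
- rack: Fixed aluminium parts rack, 160 (x) by 190 (y) mm. Origin: centre of underside. Base plate 6 mm; 4 mm walls 40 mm high at back (+x) and sides, front (-x) open. Relay at about x +35, y 0 mm; the tall parts in front of it at x -22, y +42 and -42 (either way round). In the back corners (x +35, y +-78) a black terminal block and a white fuse holder, 18 mm wide, up to 16 mm tall.
- tray: Fixed flat blue plastic tray, the side area, 250 (x) by 140 (y) mm. Origin: centre of its underside. Floor 4 mm above the origin, rim 4 mm wide and 14 mm high all round. A heat sink lies near its -x end; the rest is free.
- testbox: Fixed grey test box, 160 (x) by 160 (y) by 70 mm high, open on top under its hinged lid. Origin: centre of its underside. Walls 4 mm, inner floor 4 mm above the origin. Empty at the start. The hinge of the lid runs along y at x +80 mm, z +70.5 mm (its +x rim).
- lid (a joint): Opening angle of the test box's flat grey lid (160 by 160 by 8 mm, 0.15 kg): 0 shut, growing as its -x edge rises, to 1.9 rad. A stiff hinge: it stays at any angle where it is left; moving it at the knob takes about 3 N. At the start it stands ajar, between 0.03 and 0.2 rad.
- lid_handle (a point): Middle of the head of the lid's black knob: head 28 mm across, 16 mm deep, on a 12 mm stem square to the lid's outer face; the point is 35 mm off that face, midway in y, 30 mm from the free (-x) edge. Shut: at x -50, y 0, z +113.5 mm of the test box; it circles the hinge. Can be pinched along the hinge's y direction, tool down, at any lid angle up to 1.6 rad.
- relay: Plug-in relay: white block 30 by 36 mm on a black foot 34 (x) by 38 (y) by 14 mm, 45 mm tall over all, 0.09 kg. Origin: centre of its underside, z up. Low, so that the gripper cannot get down to it while the tall parts stand in front.
- capacitor: Tall round capacitor: bare aluminium can 50 mm in diameter and 105 mm tall, black cap and two brass studs on top (115 mm over all), about 0.25 kg. Origin: centre of its underside, z up.
- filter: Tall square line filter: dark steel case 50 by 50 mm and 100 mm tall, with a narrow black terminal strip on top (40 (x) by 18 (y) mm, 110 mm over all), about 0.3 kg. Origin: centre of its underside, z up, sides along x and y.
- heatsink: Finned aluminium heat sink, 40 (x) by 60 (y) by 27 mm, lying on the tray near its -x end; leave it there. Origin: centre of its underside.
There are look-alikes about, which are no part of the job. What is shaped like the relay but green is not meant. What is shaped like the filter but blue is not meant.

How it is judged:
By the outcome, as a careful person would: the job done as asked, in the order asked, and still so for the second after the job is handed in, with the robot touching nothing.
It also fails if it takes over 152 s, if anything falls off the work surface, if the arm or the gripper's body presses on something with over 40 N, if the wrist force passes 120 N, or if a joint passes its speed limit or range.

## Working session

There is one attempt and no reset: what is moved stays moved. The work goes in short steps, Python scripts to look and compute and a tool call to move; the robot and the scene stay as the last step left them, time stands still between calls to the robot, and variables do not carry over. Pictures are saved under pics/ and viewed, about 12 in all and at most 16, crops included, and the job is handed in when it is done.

Besides the shell and the picture viewer there is one more tool, called after "Call:" in YAML: its name, and indented under it one key for each argument. move_arm: Moves the arm, as the interface text tells. Its arguments: {"type":"object","properties":{"moves":{"type":"array","items":{"type":"array","items":{"type":"number"}}},"grip_force":{"type":"number"}},"required":["moves"]}

```bash
ls; mkdir -p pics
python3 - <<'E'
from workcell import manip, cams
import cv2
for n in ["scene","side","wrist"]:
    p=cams.camera_params(n); print(n,p)
    cv2.imwrite(f"pics/{n}0.png",cams.camera(n)[:,:,::-1])
print(manip.get_obs())
E
```

```text
pics
scene {'fx': 504.8490344572804, 'fy': 504.8490344572804, 'cx': 285.9136308773645, 'cy': 209.06219334933732, 'xyz': array([1.05602857, 0.30300442, 1.14119206]), 'rotation': array([0.13355473, 0.22823595, 0.84468355, 0.46538283])}
side {'fx': 398.3815278685358, 'fy': 398.3815278685358, 'cx': 279.789905065105, 'cy': 202.58380288395395, 'xyz': array([0.17478276, 0.4845389 , 0.70867897]), 'rotation': array([-0.11302069,  0.36011095,  0.88469529, -0.27360677])}
wrist {'fx': 357.86871370986177, 'fy': 357.86871370986177, 'cx': 273.01909264961216, 'cy': 208.08604833929624, 'xyz': array([0.62484998, 0.07382801, 0.37343045]), 'rotation': array([-1.46872186e-01,  2.81994191e-04,  6.48141647e-05,  9.89155436e-01])}
{'clock': 0.15, 'joint_pos': array([-0.0226268 ,  0.33269623, -0.06469006,  1.46072885,  0.02161488,
        1.34998633, -0.08846543]), 'joint_velocities': array([ 2.02882462e-03, -3.01360542e-03,  1.62308849e-03, -2.64670961e-03,
       -9.69648219e-05, -1.80962190e-04, -1.37556643e-03]), 'tau': array([ 1.13752249e-03, -6.25829744e+01,  4.95374459e-02, -3.91853535e+01,
        1.63436425e-02,  7.44175835e-03, -2.63868424e-05]), 'position': array([6.24695664e-01, 3.70848289e-06, 2.30727078e-01]), 'ee_rot': array([ 9.99999842e-01,  3.58752352e-05, -5.60424616e-04,  3.49409012e-05]), 'ft_force': array([-0.7053911 ,  0.72390359, -0.14054892]), 'torque': array([-0.0156683 ,  0.00344097,  0.01036108]), 'grip_width': 0.9992976649881049}
```

View pics/scene0.png

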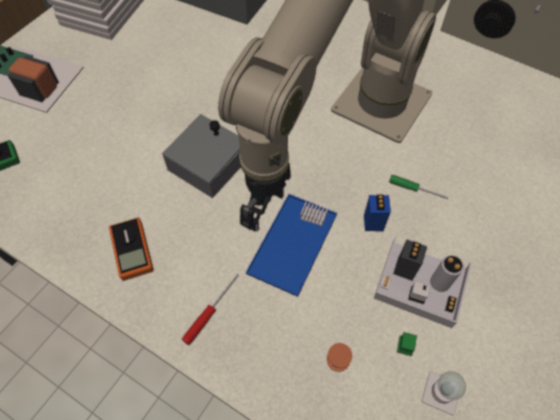

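View pics/side0.png

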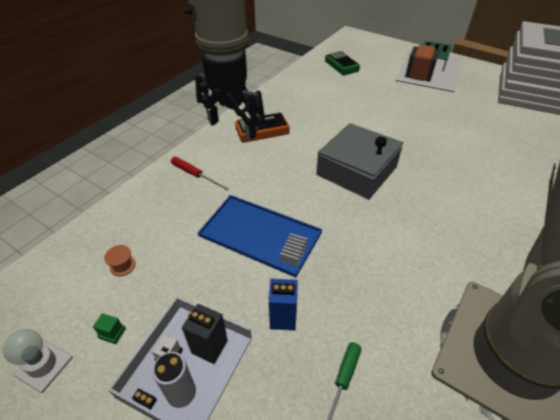

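The scene camera shows the rack at right (about px 425,285), with the dark filter at (410,258), the can at (448,272) and the white relay between them at (420,290). The blue tray is at (292,245) with the heat sink at (315,213). The test box is at (205,155), with its knob at (214,127). The decoys are the blue filter at (377,212) and the green relay at (407,344).

```bash
cat > h.py <<'E'
import numpy as np, cv2
from workcell import manip, cams
from scipy.spatial.transform import Rotation as R
def P(n): 
    p=cams.camera_params(n); return p, R.from_quat(p['rotation']).as_matrix()
def ray(n,uv,z,c=None):
    p,M=c or P(n); d=M@np.array([(uv[0]-p['cx'])/p['fx'],-(uv[1]-p['cy'])/p['fy'],-1]); o=p['xyz']
    return o+d*(z-o[2])/d[2]
def proj(n,X,c=None):
    p,M=c or P(n); q=M.T@(np.asarray(X)-p['xyz']); q=q/-q[2]
    return np.array([p['cx']+p['fx']*q[0],p['cy']-p['fy']*q[1]])
def tri(cs,uvs):
    A=np.zeros((3,3));b=np.zeros(3)
    for (p,M),uv in zip(cs,uvs):
        d=M@np.array([(uv[0]-p['cx'])/p['fx'],-(uv[1]-p['cy'])/p['fy'],-1]);d/=np.linalg.norm(d)
        Q=np.eye(3)-np.outer(d,d);A+=Q;b+=Q@p['xyz']
    return np.linalg.solve(A,b)
def tool(X,q=None):  # world target TCP -> shift in current tool axes
    o=manip.get_obs(); return R.from_quat(o['ee_rot']).inv().apply(np.asarray(X)-o['position'])
def blob(m):
    m=cv2.morphologyEx(m.astype(np.uint8),cv2.MORPH_OPEN,np.ones((3,3)))
    cs,_=cv2.findContours(m,cv2.RETR_EXTERNAL,cv2.CHAIN_APPROX_NONE); return sorted(cs,key=cv2.contourArea)[::-1]
E
python3 - <<'E'
from h import *
np.set_printoptions(precision=4,suppress=True)
for n in ["scene","side"]:
    im=cv2.imread(f"pics/{n}0.png"); c=P(n)
    h=cv2.cvtColor(im,cv2.COLOR_BGR2HSV)
    b=blob((h[...,0]>100)&(h[...,0]<130)&(h[...,1]>140)&(h[...,2]>50))[0]
    hull=cv2.convexHull(b); q=cv2.approxPolyDP(hull,8,True)[:,0]
    print(n,"tray px",q.tolist()); W=np.array([ray(n,u,.014,c)[:2] for u in hull[:,0]],np.float32)
    r=cv2.minAreaRect(W*1000); print(r)
pts={"scene":{"knob":(214,127)},"side":{"knob":(380,143)}}
C=[P("scene"),P("side")]
print("knob",tri(C,[(214,127),(380,143)]))
for u in [(400,240),(469,270),(456,322),(376,292)]: print("rack scene",ray("scene",u,.04,C[0]))
for u in [(165,152),(210,193),(243,160)]: print("box scene",ray("scene",u,.07,C[0]))
for u in [(318,153),(366,173),(402,145),(355,127)]: print("box side",ray("side",u,.07,C[1]))
for n,x0,y0,w,hh in [("scene",355,180,130,160),("side",100,250,220,170),("scene",150,100,110,110)]:
    im=cv2.imread(f"pics/{n}0.png")[y0:y0+hh,x0:x0+w]; cv2.imwrite(f"pics/c_{n}_{x0}.png",cv2.resize(im,None,fx=3.5,fy=3.5,interpolation=cv2.INTER_CUBIC))
a=[cv2.imread(f"pics/c_{s}.png") for s in("scene_355","scene_150")]
a=[cv2.resize(x,(int(x.shape[1]*550/x.shape[0]),550)) for x in a]
cv2.imwrite("pics/mont.png",cv2.resize(np.hstack(a),(800,int(550*800/sum(x.shape[1] for x in a)))));
E
```

```text
scene tray px [[289, 196], [334, 213], [297, 293], [248, 273]]
((553.8862915039062, 25.440261840820312), (245.45933532714844, 133.62750244140625), 7.266496658325195)
side tray px [[199, 232], [229, 197], [320, 230], [295, 275]]
((545.3743896484375, 28.899028778076172), (246.5373992919922, 140.3170928955078), 7.298795223236084)
knob [ 0.4196 -0.303   0.1102]
rack scene [0.4194 0.2516 0.04  ]
rack scene [0.4037 0.4253 0.04  ]
rack scene [0.5396 0.448  0.04  ]
rack scene [0.5722 0.2631 0.04  ]
box scene [ 0.5338 -0.3837  0.07  ]
box scene [ 0.5732 -0.2078  0.07  ]
box scene [ 0.4445 -0.1961  0.07  ]
box side [ 0.5489 -0.2301  0.07  ]
box side [ 0.4138 -0.229   0.07  ]
box side [ 0.3848 -0.3819  0.07  ]
box side [ 0.5229 -0.3855  0.07  ]
```

View pics/c_scene_355.png

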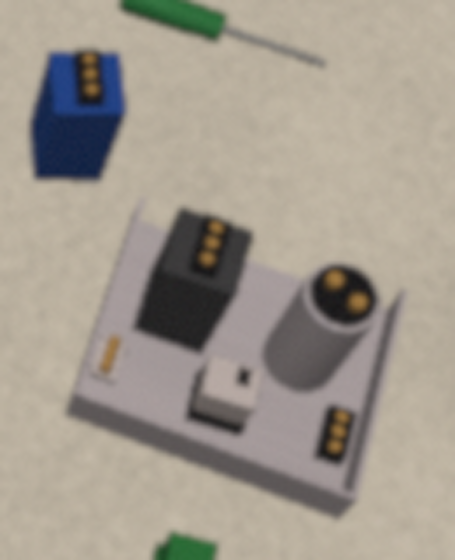

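The crop shows the filter on the -y side (top at crop 210,240) and the can on the +y side (top at 345,295), with the relay behind them and the rack yawed about 9°. I'll move the wrist camera over the rack.

Call:
move_arm:
  moves:
    - [0,0,0,-0.02,-0.05,-0.02,0.0854]
    - [0,0,0,-0.04,-0.09,-0.03,0.0854]
    - [0,0,0,-0.06,-0.135,-0.05,0.0854]
    - [0,0,0,-0.08,-0.18,-0.05,0.0854]
    - [0,0,0,-0.1,-0.225,-0.05,0.0854]
    - [0,0,0,-0.12,-0.27,-0.05,0.0854]
    - [0,0,0,-0.135,-0.315,-0.05,0.0854]
    - [0,0,0,-0.135,-0.35,-0.05,0.0854]
    - [0,0,0,-0.135,-0.35,-0.05,0.0854]
    - [0,0,0,-0.135,-0.35,-0.05,0.0854]

```text
clock: 1.15
position: [0.4896, 0.3506, 0.2807]
ee_rot: [1.0, 0.001, -0.0, 0.0]
ft_force: [-0.5, 0.1, -0.1]
grip_width: 1.002
```

Run:
```python
from h import *
c=P("wrist");print(c[0]); print(manip.get_obs()['position'])
im=cams.camera("wrist")[:,:,::-1]; cv2.imwrite("pics/w1.png",im)
import pickle; pickle.dump(c,open("w1.pkl","wb"))
cv2.imwrite("pics/w1b.png",cv2.resize(im,(800,600),interpolation=cv2.INTER_CUBIC))
```

```text
{'fx': 357.86871370986177, 'fy': 357.86871370986177, 'cx': 273.01909264961216, 'cy': 208.08604833929624, 'xyz': array([0.48962232, 0.42444224, 0.42350781]), 'rotation': array([-1.47150421e-01, -7.33218908e-05,  7.96844261e-04,  9.89113802e-01])}
[0.48960848 0.35055682 0.28073174]
```

View pics/w1b.png

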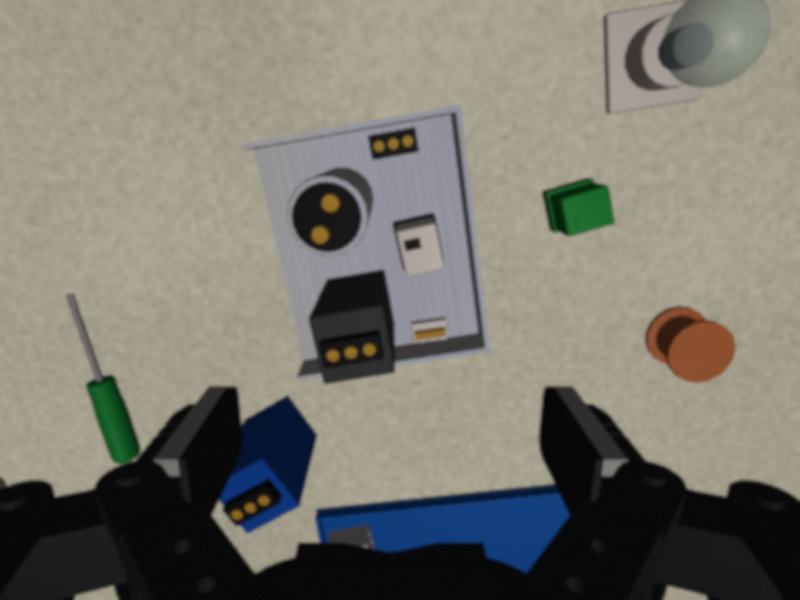

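Run:
```python
from h import *
import pickle
np.set_printoptions(precision=4,suppress=True)
c=pickle.load(open("w1.pkl","rb")); im=cv2.imread("pics/w1.png"); h=cv2.cvtColor(im,cv2.COLOR_BGR2HSV)
r=lambda u,z: ray("wrist",np.array(u)*.7,z,c)[:2]
for z in(.04,.046):
    K=np.array([r(u,z) for u in [(243,147),(460,107),(488,348),(299,375)]])
    e=np.roll(K,-1,0)-K; print("rack",z,K.mean(0)); print(K.tolist()); print(np.linalg.norm(e,axis=1),np.degrees(np.arctan2(e[:,1],e[:,0])))
# can: dark cap + filter + relay blobs
H,S,V=h[...,0],h[...,1],h[...,2]
ring=np.array([r(u,.111) for u in [(289,213),(328,175),(367,213),(328,252)]]);print("can",ring,ring.mean(0))
F=np.array([r(u,.106) for u in [(311,319),(391,306),(395,372),(324,382)]]);print("filt",F.tolist(),F.mean(0),np.linalg.norm(np.roll(F,-1,0)-F,axis=1))
print("relay top",np.mean([r(u,.051) for u in [(395,224),(433,214),(443,266),(405,275)]],0))
s=np.array([r(u,.1155) for u in [(330,203),(319,235)]]); print("studs mean",s.mean(0))
g=np.array([r(u,.116) for u in [(333,356),(350,353),(369,350)]]); print("filter strip",g.mean(0),np.degrees(np.arctan2(*(g[2]-g[0])[::-1])))
# also refine: cap circle by contour
m=(V<70); 
for b in blob(m)[:8]:
    (x,y),R_=cv2.minEnclosingCircle(b); print((x/.7,y/.7),R_/.7,cv2.contourArea(b))
im2=im[60:280,160:360]; cv2.imwrite("pics/w1c.png",cv2.resize(im2,(600,660)[0:2] if 0 else (545,600),interpolation=cv2.INTER_CUBIC))
```

```text
rack 0.04 [0.4767 0.3436]
[[0.38377009416270425, 0.42062932359796207], [0.5388351122829731, 0.4479086612721998], [0.5690544504958223, 0.2650038577553713], [0.41504247752190926, 0.2408264289472904]]
[0.1574 0.1854 0.1559 0.1825] [   9.9775  -80.6184 -171.0783   99.8665]
rack 0.046 [0.4769 0.3449]
[[0.3854261578795329, 0.42068897690091933], [0.5380651755744621, 0.4475415278917198], [0.5678117306396577, 0.2674982797179819], [0.4162092831439691, 0.24369910806475803]]
[0.155  0.1825 0.1535 0.1796] [   9.9775  -80.6184 -171.0783   99.8665]
can [[0.4282 0.3828]
 [0.4527 0.4054]
 [0.4757 0.3829]
 [0.4511 0.3587]] [0.4519 0.3825]
filt [[0.4377973250609677, 0.3128071560495385], [0.49039256902879585, 0.3218763380353615], [0.49321148065458204, 0.2747668554998264], [0.4447054432232541, 0.26720866083443906]] [0.4665 0.2942] [0.0534 0.0472 0.0491 0.0461]
relay top [0.5111 0.3514]
studs mean [0.4502 0.3798]
filter strip [0.4642 0.2929] 10.268137418378751
(399.28571428571433, 540.0) 403.55891636439736 42963.5
(390.0277273995536, 348.35974557059154) 91.92362104143416 4044.0
(325.62234061104914, 216.44271850585938) 33.900225503104075 1659.5
(252.14285714285717, 502.14285714285717) 28.9441408429827 366.0
(645.7142857142858, 57.85714285714286) 28.18502698625837 290.5
(572.8571428571429, 204.2857142857143) 30.371987479073663 281.5
(676.4285714285714, 335.0) 21.30933489118304 242.5
(118.57142857142858, 415.0) 41.55782154628209 233.0
```

View pics/w1c.png

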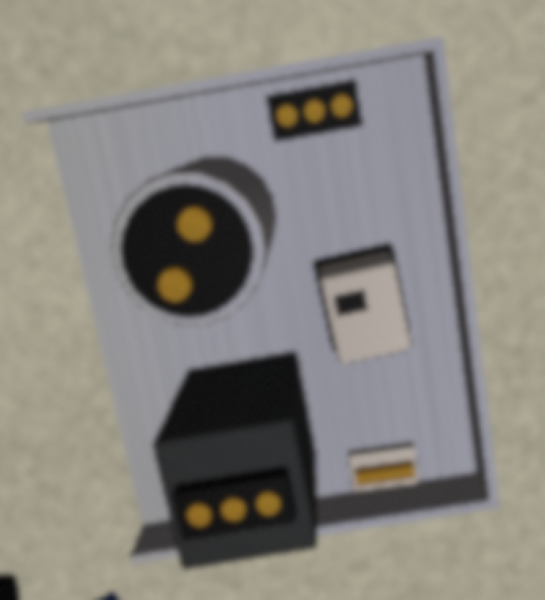

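The crop shows the can's cap centred near (187,250), the filter's top face at (165..315, 430..560) and the relay's top at (365,310). These fit the stated layout with a rack yaw of about 9.6°. Next I grasp the can with the jaws along rack x.

Call:
move_arm:
  moves:
    - [0,0,-5,-0.02,-0.015,0.03,0.0854]
    - [0,0,-9.6,-0.0386,-0.0304,0.06,0.0854]
    - [0,0,-9.6,-0.0386,-0.0304,0.09,0.0854]
    - [0,0,-9.6,-0.0386,-0.0304,0.13,0.0854]
    - [0,0,-9.6,-0.0386,-0.0304,0.165,0.0854]
    - [0,0,-9.6,-0.0386,-0.0304,0.19,0.0854]
    - [0,0,-9.6,-0.0386,-0.0304,0.205,0.0854]
    - [0,0,-9.6,-0.0386,-0.0304,0.2127,0.0854]
    - [0,0,-9.6,-0.0386,-0.0304,0.2127,0.0854]
  grip_force: 40

```text
clock: 2.1
position: [0.4518, 0.3798, 0.0685]
ee_rot: [0.997, 0.083, -0.0, 0.0]
ft_force: [0.5, -0.7, -0.0]
grip_width: 1.001
```

Call:
move_arm:
  moves:
    - [0,0,0,0,0,0,0.06]
    - [0,0,0,0,0,0,0.055]
    - [0,0,0,0,0,0,0.05]
    - [0,0,0,0,0,0,0.045]
    - [0,0,0,0,0,0,0.04]
    - [0,0,0,0,0,0,0.04]
    - [0,0,0,0,0,0,0.04]
  grip_force: 40

```text
clock: 2.8
position: [0.4516, 0.381, 0.0698]
ee_rot: [0.996, 0.084, 0.001, -0.0]
ft_force: [-1.8, -1.1, 5.5]
grip_width: 0.58
```

Call:
move_arm:
  moves:
    - [0,0,0,0,0,-0.02,0.04]
    - [0,0,0,0,0,-0.06,0.04]
    - [0,0,0,0,0,-0.1,0.04]
    - [0,0,0,0,0,-0.14,0.04]
    - [0,0,0,0.01,0.03,-0.16,0.04]
    - [0,0,0,0.024,0.068,-0.16,0.04]
    - [0,0,0,0.038,0.108,-0.16,0.04]
    - [0,0,0,0.052,0.148,-0.16,0.04]
    - [0,0,0,0.066,0.188,-0.16,0.04]
    - [0,0,0,0.08,0.228,-0.16,0.04]

```text
clock: 3.8
position: [0.5688, 0.1673, 0.2289]
ee_rot: [0.996, 0.084, 0.0, 0.0]
ft_force: [0.2, -0.2, -2.0]
grip_width: 0.574
```

Call:
move_arm:
  moves:
    - [0,0,0,0.014,0.04,0,0.04]
    - [0,0,0,0.028,0.08,0,0.04]
    - [0,0,0,0.039,0.111,0.02,0.04]
    - [0,0,0,0.039,0.111,0.04,0.04]
    - [0,0,0,0.039,0.111,0.06,0.04]
    - [0,0,0,0.039,0.111,0.06,0.04]

```text
clock: 4.4
position: [0.6235, 0.0656, 0.1656]
ee_rot: [0.996, 0.084, -0.003, 0.0]
ft_force: [-0.4, -0.1, -1.4]
grip_width: 0.576
```

Run:
```python
from h import *
np.set_printoptions(precision=4,suppress=True)
o=manip.get_obs();print(o['position'],o['ee_rot'],o['grip_width'],o['ft_force'])
a=cams.camera("scene")[:,:,::-1];b=cams.camera("side")[:,:,::-1]
cv2.imwrite("pics/s2.png",a);cv2.imwrite("pics/d2.png",b)
A=cv2.resize(a[90:320,140:400],None,fx=2,fy=2);B=cv2.resize(b[90:320,150:420],None,fx=2,fy=2)
cv2.imwrite("pics/m2.png",cv2.resize(np.hstack([A,B]),(800,347)))
```

```text
[0.6235 0.0656 0.1656] [ 0.9965  0.0836 -0.0026  0.0001] 0.5756309746719076 [-0.3866 -0.1056 -1.4311]
```

View pics/m2.png

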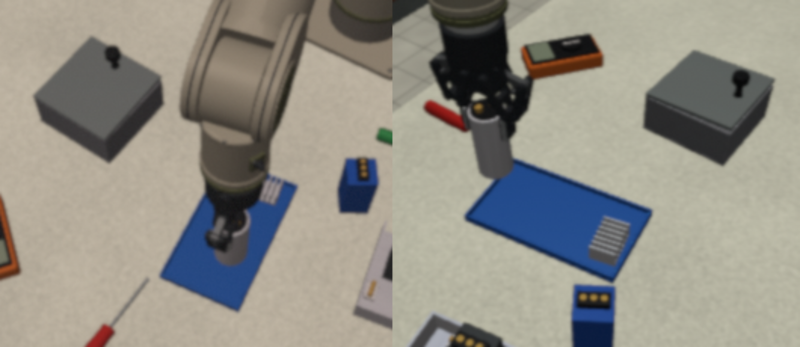

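The can hangs upright in the gripper over the free part of the tray, with the heat sink undisturbed at the far end. I lower it now.

Call:
move_arm:
  moves:
    - [0,0,0,0,0,0.03,0.04]
    - [0,0,0,0,0,0.06,0.04]
    - [0,0,0,0,0,0.08,0.04]
    - [0,0,0,0,0,0.09,0.04]
    - [0,0,0,0,0,0.095,0.04]
    - [0,0,0,0,0,0.097,0.04]
    - [0,0,0,0,0,0.097,0.04]
    - [0,0,0,0,0,0.097,0.04]

```text
clock: 5.3
position: [0.626, 0.0661, 0.0728]
ee_rot: [0.996, 0.084, 0.001, -0.0]
ft_force: [0.0, 0.7, -2.1]
grip_width: 0.573
```

Call:
move_arm:
  moves:
    - [0,0,0,0,0,0.001,0.04]
    - [0,0,0,0,0,0.002,0.04]
    - [0,0,0,0,0,0.003,0.04]
    - [0,0,0,0,0,0.004,0.04]
    - [0,0,0,0,0,0.004,0.04]

```text
clock: 5.8
position: [0.6254, 0.066, 0.0679]
ee_rot: [0.996, 0.084, 0.0, 0.0]
ft_force: [-1.6, 0.2, 1.7]
grip_width: 0.576
```

Call:
move_arm:
  moves:
    - [0,0,0,0,0,0,0.053]
    - [0,0,0,0,0,0,0.06]
    - [0,0,0,0,0,0,0.07]
    - [0,0,0,0,0,0,0.075]
    - [0,0,0,0,0,-0.02,0.075]
    - [0,0,0,0,0,-0.06,0.08]
    - [0,0,0,0,0,-0.1,0.0854]
    - [0,0,0,0,0,-0.14,0.0854]
    - [0,0,0,-0.01,-0.03,-0.18,0.0854]
    - [0,0,0,-0.025,-0.07,-0.18,0.0854]

```text
clock: 6.8
position: [0.5917, 0.1298, 0.2537]
ee_rot: [0.997, 0.081, 0.005, -0.0]
ft_force: [0.1, 1.0, 0.6]
grip_width: 0.997
```

Run:
```python
from h import *
np.set_printoptions(precision=4,suppress=True)
o=manip.get_obs();print(o['position'],o['ee_rot'])
print("above filter",tool([.4655,.2937,.24]))
a=cams.camera("wrist")[:,:,::-1]
cv2.imwrite("pics/w3.png",a)
```

```text
[0.5917 0.1298 0.2537] [ 0.9967  0.0813  0.0047 -0.0003]
above filter [-0.0981 -0.1822  0.0127]
```

View pics/w3.png

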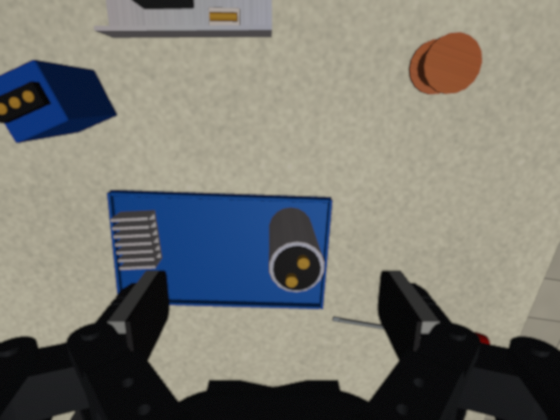

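The can stands upright on the tray (top at 296,267), and the heat sink is at (136,240). Next I look at the filter from nearly overhead.

Call:
move_arm:
  moves:
    - [0,0,0,-0.027,-0.031,-0.01,0.0854]
    - [0,0,0,-0.054,-0.062,-0.02,0.0854]
    - [0,0,0,-0.08,-0.094,-0.026,0.0854]
    - [0,0,0,-0.107,-0.125,-0.026,0.0854]
    - [0,0,0,-0.107,-0.125,-0.026,0.0854]
    - [0,0,0,-0.107,-0.125,-0.026,0.0854]
    - [0,0,0,-0.107,-0.125,-0.026,0.0854]

```text
clock: 7.55
position: [0.4633, 0.2353, 0.2734]
ee_rot: [0.997, 0.083, -0.0, 0.0]
ft_force: [0.8, 0.4, 0.4]
grip_width: 0.999
```

Run:
```python
from h import *
import pickle
np.set_printoptions(precision=4,suppress=True)
o=manip.get_obs();c=P("wrist");print(o['position'],o['ee_rot'])
a=cams.camera("wrist")[:,:,::-1]
cv2.imwrite("pics/w4.png",a);pickle.dump(c,open("w4.pkl","wb"))
u=proj("wrist",[.4655,.2937,.106],c);print(u)
x,y=u.astype(int);x0,y0=x-120,max(y-170,0)
print("crop",x0,y0);cv2.imwrite("pics/w4c.png",cv2.resize(a[y0:y0+240,x0:x0+240],(600,600),interpolation=cv2.INTER_CUBIC))
```

```text
[0.4633 0.2353 0.2734] [ 0.9965  0.083  -0.0001  0.0002]
[286.876  119.8911]
crop 166 0
```

View pics/w4c.png

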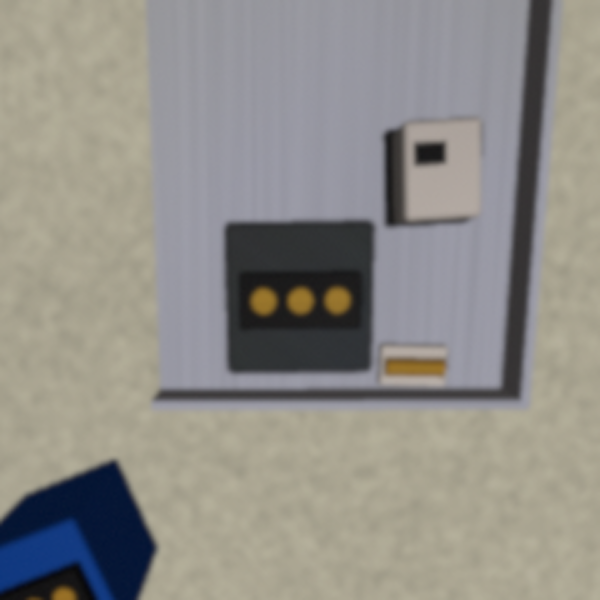

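The view is nearly overhead. The filter's top face spans crop (226..373, 222..371), and the rack's -y wall bottom corners are at (153,403) and (527,408).

Run:
```python
from h import *
import pickle
np.set_printoptions(precision=4,suppress=True)
c=pickle.load(open("w4.pkl","rb"));f=lambda u,z: ray("wrist",np.array(u)/2.5+[166,0],z,c)[:2]
F=np.array([f(u,.106) for u in [(226,223),(373,221),(371,371),(229,372)]]);e=np.roll(F,-1,0)-F
print("filter",F.mean(0),np.linalg.norm(e,axis=1),np.degrees(np.arctan2(e[:,1],e[:,0])))
print("strip",np.mean([f(u,.116) for u in[(263,301),(300,300),(337,300)]],0))
print("relay top",np.mean([f(u,.051) for u in[(406,122),(481,119),(479,218),(404,222)]],0))
F=np.array([f(u,.04) for u in[(153,403),(527,408)]]);print("rack -y corners",F,np.linalg.norm(F[1]-F[0]),np.degrees(np.arctan2(*(F[1]-F[0])[::-1])))
print("to filter",tool([*f((300,299),.11),.068]))
```

```text
filter [0.4646 0.294 ] [0.0484 0.0491 0.049  0.0488] [  10.2676  -79.313  -170.0761   99.9677]
strip [0.4644 0.2939]
relay top [0.5124 0.347 ]
rack -y corners [[0.4139 0.2384]
 [0.5703 0.2625]] 0.15827261386357772 8.750838428200886
to filter [ 0.0109 -0.0579  0.2053]
```

Call:
move_arm:
  moves:
    - [0,0,-0.5,0.006,-0.03,0.03,0.0854]
    - [0,0,-0.5,0.011,-0.058,0.06,0.0854]
    - [0,0,-0.5,0.011,-0.058,0.09,0.0854]
    - [0,0,-0.5,0.011,-0.058,0.13,0.0854]
    - [0,0,-0.5,0.011,-0.058,0.165,0.0854]
    - [0,0,-0.5,0.011,-0.058,0.19,0.0854]
    - [0,0,-0.5,0.011,-0.058,0.2,0.0854]
    - [0,0,-0.5,0.011,-0.058,0.2053,0.0854]
    - [0,0,-0.5,0.011,-0.058,0.2053,0.0854]
    - [0,0,-0.5,0.011,-0.058,0.2053,0.0854]

```text
clock: 8.6
position: [0.4647, 0.2957, 0.0696]
ee_rot: [0.996, 0.088, 0.001, -0.0]
ft_force: [0.1, 0.4, -0.8]
grip_width: 1.001
```

Call:
move_arm:
  moves:
    - [0,0,0,0,0,0,0.06]
    - [0,0,0,0,0,0,0.055]
    - [0,0,0,0,0,0,0.05]
    - [0,0,0,0,0,0,0.045]
    - [0,0,0,0,0,0,0.04]
    - [0,0,0,0,0,0,0.04]
    - [0,0,0,0,0,0,0.04]
  grip_force: 45

```text
clock: 9.3
position: [0.4639, 0.2956, 0.069]
ee_rot: [0.996, 0.088, 0.0, -0.0]
ft_force: [-2.2, -0.3, 6.0]
grip_width: 0.58
```

Call:
move_arm:
  moves:
    - [0,0,0,0,0,-0.02,0.04]
    - [0,0,0,0,0,-0.06,0.04]
    - [0,0,0,0,0,-0.1,0.04]
    - [0,0,0,0,0,-0.14,0.04]
    - [0,0,0,0.004,0.03,-0.16,0.04]
    - [0,0,0,0.008,0.07,-0.16,0.04]
    - [0,0,0,0.013,0.11,-0.16,0.04]
    - [0,0,0,0.018,0.15,-0.16,0.04]
    - [0,0,0,0.022,0.19,-0.16,0.04]
    - [0,0,0,0.027,0.23,-0.16,0.04]

```text
clock: 10.3
position: [0.5305, 0.0719, 0.2279]
ee_rot: [0.996, 0.088, -0.0, 0.0]
ft_force: [0.3, 1.2, -2.4]
grip_width: 0.584
```

Call:
move_arm:
  moves:
    - [0,0,0,0.005,0.04,0,0.04]
    - [0,0,0,0.01,0.08,0.02,0.04]
    - [0,0,0,0.01,0.08,0.05,0.04]
    - [0,0,0,0.01,0.08,0.09,0.04]
    - [0,0,0,0.01,0.08,0.12,0.04]
    - [0,0,0,0.01,0.08,0.14,0.04]
    - [0,0,0,0.01,0.08,0.15,0.04]
    - [0,0,0,0.01,0.08,0.154,0.04]
    - [0,0,0,0.01,0.08,0.154,0.04]
    - [0,0,0,0.01,0.08,0.154,0.04]

```text
clock: 11.3
position: [0.5553, -0.0034, 0.0755]
ee_rot: [0.996, 0.088, 0.001, 0.0]
ft_force: [-0.4, 0.4, -2.6]
grip_width: 0.581
```

Call:
move_arm:
  moves:
    - [0,0,0,0,0,0.002,0.04]
    - [0,0,0,0,0,0.004,0.04]
    - [0,0,0,0,0,0.005,0.04]
    - [0,0,0,0,0,0.006,0.04]
    - [0,0,0,0,0,0.006,0.04]

```text
clock: 11.8
position: [0.5545, -0.0034, 0.0682]
ee_rot: [0.996, 0.088, -0.0, -0.0]
ft_force: [0.3, 1.3, -2.9]
grip_width: 0.581
```

Call:
move_arm:
  moves:
    - [0,0,0,0,0,0.001,0.04]
    - [0,0,0,0,0,0.0015,0.04]
    - [0,0,0,0,0,0.0015,0.04]

```text
clock: 12.1
position: [0.5546, -0.0034, 0.067]
ee_rot: [0.996, 0.088, 0.0, -0.0]
ft_force: [-0.4, 0.8, -0.1]
grip_width: 0.578
```

Call:
move_arm:
  moves:
    - [0,0,0,0,0,0,0.053]
    - [0,0,0,0,0,0,0.06]
    - [0,0,0,0,0,0,0.07]
    - [0,0,0,0,0,0,0.075]
    - [0,0,0,0,0,-0.02,0.075]
    - [0,0,0,0,0,-0.06,0.08]
    - [0,0,0,0,0,-0.1,0.0854]
    - [0,0,0,0,0,-0.14,0.0854]
    - [0,0,0,-0.02,0.04,-0.17,0.0854]
    - [0,0,0,-0.036,0.076,-0.2,0.0854]

```text
clock: 13.1
position: [0.5328, -0.082, 0.2663]
ee_rot: [0.996, 0.089, 0.0, -0.0]
ft_force: [0.5, -1.1, 0.3]
grip_width: 1.001
```

Call:
move_arm:
  moves:
    - [0,0,0,-0.02,0.04,-0.01,0.0854]
    - [0,0,0,-0.04,0.08,-0.02,0.0854]
    - [0,0,0,-0.06,0.12,-0.02,0.0854]
    - [0,0,0,-0.075,0.155,-0.02,0.0854]
    - [0,0,0,-0.09,0.19,-0.02,0.0854]
    - [0,0,0,-0.11,0.23,-0.02,0.0854]
    - [0,0,0,-0.11,0.23,-0.02,0.0854]
    - [0,0,0,-0.11,0.23,-0.02,0.0854]

```text
clock: 13.9
position: [0.4647, -0.3285, 0.2846]
ee_rot: [0.996, 0.087, -0.0, -0.0]
ft_force: [0.3, 0.8, -0.4]
grip_width: 0.997
```

Run:
```python
from h import *
import pickle
np.set_printoptions(precision=4,suppress=True)
o=manip.get_obs();c=P("wrist");print(o['position'],o['ee_rot'])
a=cams.camera("wrist")[:,:,::-1]
cv2.imwrite("pics/w5.png",a);pickle.dump(c,open("w5.pkl","wb"))
cv2.imwrite("pics/s5.png",cams.camera("scene")[:,:,::-1])
cv2.imwrite("pics/w5b.png",cv2.resize(a,(800,600),interpolation=cv2.INTER_CUBIC))
```

```text
[ 0.4647 -0.3285  0.2846] [ 0.9962  0.0869 -0.0001 -0.0001]
```

View pics/w5b.png

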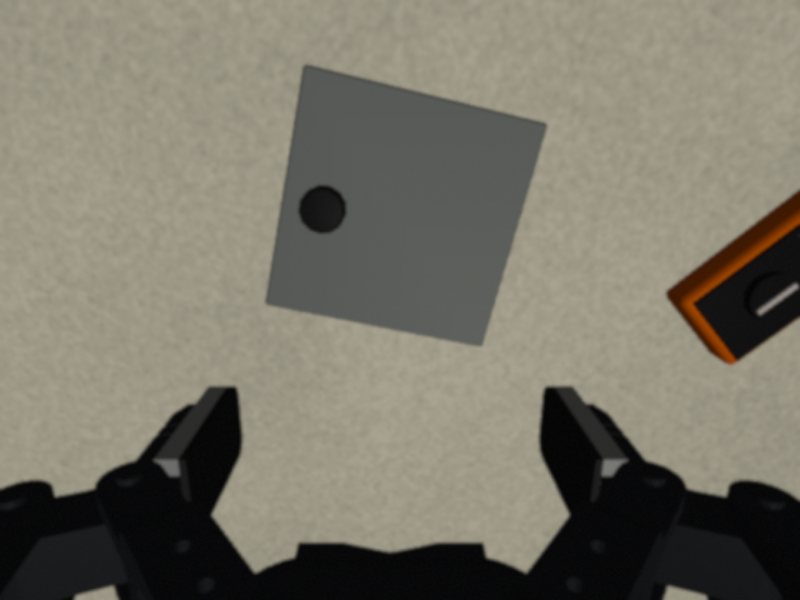

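The lid's top face has its free edge at (305,66)-(267,303) and its hinge edge at (546,124)-(481,346). The knob is at (322,209).

```bash
cat > box.py <<'E'
from h import *
E
python3 - <<'E'
from h import *
import pickle
np.set_printoptions(precision=4,suppress=True)
c=pickle.load(open("w5.pkl","rb"));f=lambda u,z: ray("wrist",np.array(u)*.7,z,c)
h=np.array([f(u,.0785) for u in[(546,124),(481,346)]]);print("hinge",h,np.linalg.norm(h[1]-h[0]))
for z in(.08,.085,.09,.095,.1,.105,.11):
    k=np.array([f(u,z) for u in[(305,66),(267,303)]]);m=h.mean(0)-k.mean(0)
    print(z,"free len",np.linalg.norm(k[1]-k[0]),"mid",k.mean(0),"depth",np.linalg.norm(m),"ax deg",np.degrees(np.arctan2(m[1],m[0])),"edge",np.degrees(np.arctan2(*(k[0]-k[1])[1::-1]))-90)
d=h[0]-h[1];print("hinge yaw",np.degrees(np.arctan2(d[1],d[0]))-90)
ax=np.array([h.mean(0)[0],h.mean(0)[1]])
for z in(.115,.12,.125,.13,.135): print("knob top",z,f((322,209),z+.008))
E
```

```text
hinge [[ 0.5495 -0.2272  0.0785]
 [ 0.5427 -0.3854  0.0785]] 0.1582729785665676
0.08 free len 0.15900445618802098 mid [ 0.3883 -0.2996  0.08  ] depth 0.15796452896732516 ax deg -2.440906187522936 edge -2.5871253986207705
0.085 free len 0.1567165998222425 mid [ 0.3892 -0.2989  0.085 ] depth 0.157206589024806 ax deg -2.684778325707622 edge -2.587125398620742
0.09 free len 0.15442874345646404 mid [ 0.3902 -0.2983  0.09  ] depth 0.1566125702924597 ax deg -2.9314104253488673 edge -2.5871253986207563
0.095 free len 0.1521408870906856 mid [ 0.3911 -0.2977  0.095 ] depth 0.1561843431149808 ax deg -3.180840309222872 edge -2.587125398620742
0.1 free len 0.14985303072490713 mid [ 0.392 -0.297  0.1  ] depth 0.15592327348653406 ax deg -3.4331062388452906 edge -2.5871253986207563
0.105 free len 0.1475651743591287 mid [ 0.3929 -0.2964  0.105 ] depth 0.15583020154997548 ax deg -3.6882469108689793 edge -2.587125398620742
0.11 free len 0.14527731799335025 mid [ 0.3938 -0.2958  0.11  ] depth 0.15590542817781072 ax deg -3.9463014528138936 edge -2.5871253986207563
hinge yaw -2.458521418236259
knob top 0.115 [ 0.419 -0.3    0.123]
knob top 0.12 [ 0.4195 -0.2993  0.128 ]
knob top 0.125 [ 0.4201 -0.2985  0.133 ]
knob top 0.13 [ 0.4206 -0.2978  0.138 ]
knob top 0.135 [ 0.4212 -0.2971  0.143 ]
```

The box is at about (0.467,-0.303), yaw -2.5°, with the lid near 0.04 rad and the knob at about (0.4193,-0.3003,0.119). I turn the jaws along the hinge.

Call:
move_arm:
  moves:
    - [0,0,-8,-0.01,-0.01,0.01,0.07]
    - [0,0,-16,-0.02,-0.02,0.02,0.06]
    - [0,0,-24,-0.03,-0.03,0.03,0.06]
    - [0,0,-32,-0.04,-0.036,0.04,0.06]
    - [0,0,-40,-0.04,-0.036,0.05,0.06]
    - [0,0,-48,-0.04,-0.036,0.06,0.06]
    - [0,0,-56,-0.04,-0.036,0.07,0.06]
    - [0,0,-64,-0.04,-0.036,0.08,0.06]
    - [0,0,-72,-0.04,-0.036,0.08,0.06]
    - [0,0,-77.5,-0.04,-0.036,0.08,0.06]

```text
clock: 15.0
position: [0.4201, -0.2976, 0.2046]
ee_rot: [0.719, 0.695, 0.0, -0.0]
ft_force: [0.7, -0.6, 0.0]
grip_width: 0.705
```

Call:
move_arm:
  moves:
    - [0,0,0,0,0,0,0.06]
    - [0,0,0,0,0,0,0.06]
    - [0,0,0,0,0,0,0.06]
  grip_force: 30

```text
clock: 15.3
position: [0.4197, -0.2988, 0.2049]
ee_rot: [0.722, 0.692, 0.0, 0.0]
ft_force: [-0.5, 1.0, 0.0]
grip_width: 0.702
```

Run:
```python
from h import *
np.set_printoptions(precision=4,suppress=True)
o=manip.get_obs();print(o['position'],R.from_quat(o['ee_rot']).as_matrix()[:,0],o['joint_pos'])
print(tool([.4193,-.3003,.099]))
```

```text
[ 0.4197 -0.2988  0.2049] [0.0433 0.9991 0.    ] [ 0.4385  0.1053  0.0981  1.7912 -0.011   1.2454  2.067 ]
[-0.0015 -0.0004  0.1059]
```

Call:
move_arm:
  moves:
    - [0,0,0,-0.0015,0,0.04,0.06]
    - [0,0,0,-0.0015,0,0.075,0.06]
    - [0,0,0,-0.0015,0,0.095,0.06]
    - [0,0,0,-0.0015,0,0.105,0.06]
    - [0,0,0,-0.0015,0,0.105,0.06]
    - [0,0,0,-0.0015,0,0.105,0.04]
    - [0,0,0,-0.0015,0,0.105,0.03]
    - [0,0,0,-0.0015,0,0.105,0.02]
    - [0,0,0,-0.0015,0,0.105,0.015]
    - [0,0,0,-0.0015,0,0.105,0.015]
  grip_force: 40

```text
clock: 16.3
position: [0.4197, -0.3004, 0.1002]
ee_rot: [0.722, 0.692, 0.0, 0.0]
ft_force: [0.8, 4.5, 1.1]
grip_width: 0.304
```

Call:
move_arm:
  moves:
    - [0,0,0,0,0,0,0.015]
    - [0,0,0,0,0,0,0.015]

```text
clock: 16.5
position: [0.4196, -0.3004, 0.0998]
ee_rot: [0.722, 0.692, 0.0, -0.0]
ft_force: [0.9, 4.7, 1.3]
grip_width: 0.309
```

Run:
```python
import numpy as np
np.set_printoptions(precision=4,suppress=True)
for a in np.arange(.04,1.66,.08):
    x=-.130*np.cos(a)+.043*np.sin(a); z=.130*np.sin(a)+.043*np.cos(a)
    if a==.04: x0,z0=x,z
    print(round(a,2),"y %.4f z %.4f"%(x-x0,-(z-z0)))
```

```text
0.04 y 0.0000 z -0.0000
0.12 y 0.0043 z -0.0101
0.2 y 0.0093 z -0.0198
0.28 y 0.0151 z -0.0291
0.36 y 0.0217 z -0.0379
0.44 y 0.0289 z -0.0461
0.52 y 0.0367 z -0.0537
0.6 y 0.0452 z -0.0607
0.68 y 0.0541 z -0.0670
0.76 y 0.0636 z -0.0726
0.84 y 0.0734 z -0.0773
0.92 y 0.0836 z -0.0813
1.0 y 0.0941 z -0.0845
1.08 y 0.1048 z -0.0868
1.16 y 0.1157 z -0.0882
1.24 y 0.1266 z -0.0888
1.32 y 0.1376 z -0.0884
1.4 y 0.1485 z -0.0873
1.48 y 0.1592 z -0.0852
1.56 y 0.1698 z -0.0823
1.64 y 0.1801 z -0.0786
```

Call:
move_arm:
  moves:
    - [0,0,0,0,0.004,-0.01,0.015]
    - [0,0,0,0,0.009,-0.02,0.015]
    - [0,0,0,0,0.015,-0.029,0.015]
    - [0,0,0,0,0.0217,-0.038,0.015]
    - [0,0,0,0,0.029,-0.046,0.015]
    - [0,0,0,0,0.0367,-0.0537,0.015]
    - [0,0,0,0,0.045,-0.0607,0.015]
    - [0,0,0,0,0.054,-0.067,0.015]
    - [0,0,0,0,0.0636,-0.0726,0.015]
    - [0,0,0,0,0.0734,-0.0773,0.015]

```text
clock: 17.5
position: [0.4926, -0.3037, 0.1782]
ee_rot: [0.722, 0.692, -0.0, -0.001]
ft_force: [-3.9, 5.5, -0.5]
grip_width: 0.304
```

Call:
move_arm:
  moves:
    - [0,0,0,0,0.0102,-0.004,0.015]
    - [0,0,0,0,0.0207,-0.0072,0.015]
    - [0,0,0,0,0.0314,-0.0095,0.015]
    - [0,0,0,0,0.0423,-0.0109,0.015]
    - [0,0,0,0,0.0532,-0.0115,0.015]
    - [0,0,0,0,0.0642,-0.0111,0.015]
    - [0,0,0,0,0.0751,-0.01,0.015]
    - [0,0,0,0,0.0858,-0.008,0.015]
    - [0,0,0,0,0.0964,-0.005,0.015]
    - [0,0,0,0,0.0964,-0.005,0.015]

```text
clock: 18.5
position: [0.5913, -0.3083, 0.1836]
ee_rot: [0.722, 0.692, 0.001, 0.002]
ft_force: [1.9, 2.1, 3.9]
grip_width: 0.305
```

Run:
```python
from h import *
a=cams.camera("scene")[:,:,::-1];b=cams.camera("side")[:,:,::-1]
A=cv2.resize(a[60:290,120:400],None,fx=2,fy=2);B=cv2.resize(b[60:290,150:430],None,fx=2,fy=2)
cv2.imwrite("pics/m6.png",cv2.resize(np.hstack([A,B]),(800,329)))
```

```text
(no output)
```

View pics/m6.png

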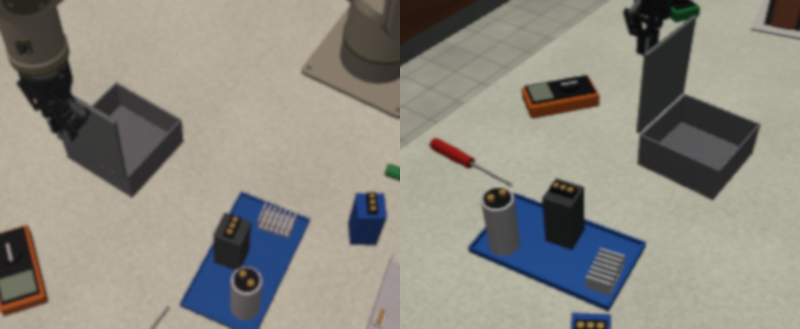

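The lid stands open at about 1.56 rad, and both tall parts are upright on the tray. I release the knob and head to the relay.

Call:
move_arm:
  moves:
    - [0,0,0,0,0,0,0.035]
    - [0,0,0,0,0,0,0.05]
    - [0,0,0,0,0,0,0.06]
    - [0,0,0,0,0,-0.03,0.06]
    - [0,0,0,0,0,-0.07,0.06]
    - [0,0,0,0,0,-0.11,0.06]
    - [0,0,0,0.045,-0.008,-0.11,0.06]
    - [0,0,-2,0.09,-0.016,-0.11,0.06]
    - [0,0,-4,0.138,-0.024,-0.11,0.06]
    - [0,0,-6,0.186,-0.032,-0.11,0.06]

```text
clock: 19.6
position: [0.5642, -0.1194, 0.2922]
ee_rot: [0.684, 0.729, -0.0, 0.0]
ft_force: [1.0, -0.5, -0.3]
grip_width: 0.702
```

Call:
move_arm:
  moves:
    - [0,0,-1,0.048,-0.008,0,0.06]
    - [0,0,-2,0.096,-0.016,0,0.06]
    - [0,0,-3,0.144,-0.024,0,0.06]
    - [0,0,-4,0.192,-0.032,0.01,0.06]
    - [0,0,-5,0.24,-0.04,0.02,0.06]
    - [0,0,-6,0.288,-0.048,0.03,0.06]
    - [0,0,-6.5,0.335,-0.055,0.04,0.06]
    - [0,0,-6.5,0.38,-0.06,0.05,0.06]
    - [0,0,-6.5,0.38,-0.06,0.05,0.06]
    - [0,0,-6.5,0.38,-0.06,0.05,0.06]

```text
clock: 20.6
position: [0.4807, 0.2553, 0.2417]
ee_rot: [0.641, 0.767, -0.0, 0.0]
ft_force: [-0.2, -0.5, 0.1]
grip_width: 0.699
```

Run:
```python
from h import *
import pickle
np.set_printoptions(precision=4,suppress=True)
o=manip.get_obs();c=P("wrist");print(o['position'],R.from_quat(o['ee_rot']).as_matrix()[:,0],o['joint_pos'])
a=cams.camera("wrist")[:,:,::-1];cv2.imwrite("pics/w7.png",a);pickle.dump(c,open("w7.pkl","wb"))
print(proj("wrist",[.512,.348,.051],c), tool([.512,.348,.05]))
```

```text
[0.4807 0.2553 0.2417] [-0.1773  0.9842 -0.0005] [-0.2676  0.17   -0.3413  1.646   0.0585  1.3364  1.131 ]
[359.8638 227.2597] [0.0873 0.0464 0.192 ]
```

View pics/w7.png

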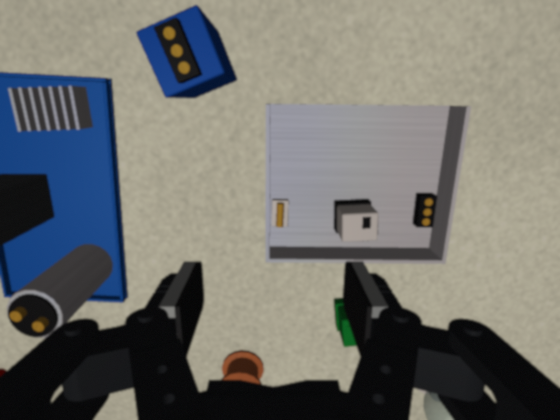

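The relay's top is centred near (360,224), within about 3 mm of the prediction, and the jaws are aligned with rack y. I descend.

Call:
move_arm:
  moves:
    - [0,0,0,0.04,0.022,0.03,0.06]
    - [0,0,0,0.0873,0.0455,0.06,0.06]
    - [0,0,0,0.0873,0.0455,0.1,0.06]
    - [0,0,0,0.0873,0.0455,0.14,0.06]
    - [0,0,0,0.0873,0.0455,0.175,0.06]
    - [0,0,0,0.0873,0.0455,0.2,0.06]
    - [0,0,0,0.0873,0.0455,0.212,0.06]
    - [0,0,0,0.0873,0.0455,0.219,0.06]
    - [0,0,0,0.0873,0.0455,0.219,0.06]
    - [0,0,0,0.0873,0.0455,0.219,0.06]

```text
clock: 21.65
position: [0.5116, 0.349, 0.0246]
ee_rot: [0.642, 0.766, 0.001, 0.0]
ft_force: [-0.8, -0.1, 0.1]
grip_width: 0.702
```

Call:
move_arm:
  moves:
    - [0,0,0,0,0,0,0.05]
    - [0,0,0,0,0,0,0.043]
    - [0,0,0,0,0,0,0.038]
    - [0,0,0,0,0,0,0.032]
    - [0,0,0,0,0,0,0.026]
    - [0,0,0,0,0,0,0.026]
    - [0,0,0,0,0,0,0.026]
  grip_force: 35

```text
clock: 22.35
position: [0.511, 0.349, 0.0238]
ee_rot: [0.642, 0.767, 0.001, 0.0]
ft_force: [-0.1, -1.2, 6.0]
grip_width: 0.416
```

Call:
move_arm:
  moves:
    - [0,0,0,0,0,-0.02,0.026]
    - [0,0,0,0,0,-0.06,0.026]
    - [0,0,0,0,0,-0.105,0.026]
    - [0,0,0,0,0,-0.15,0.026]
    - [0,0,0,-0.03,-0.008,-0.19,0.026]
    - [0,0,2,-0.07,-0.019,-0.21,0.026]
    - [0,0,4,-0.113,-0.03,-0.22,0.026]
    - [0,0,6,-0.156,-0.0416,-0.22,0.026]
    - [0,0,8,-0.2,-0.053,-0.22,0.026]
    - [0,0,10,-0.243,-0.065,-0.22,0.026]

```text
clock: 23.35
position: [0.4886, 0.0962, 0.243]
ee_rot: [0.707, 0.707, 0.0, 0.0]
ft_force: [1.3, -0.5, -0.7]
grip_width: 0.415
```

Run:
```python
from h import *
np.set_printoptions(precision=4,suppress=True)
o=manip.get_obs();print(o['position'],R.from_quat(o['ee_rot']).as_matrix()[:,0],o['grip_width'])
print(tool([.457,-.3026,.2]))
```

```text
[0.4886 0.0962 0.243 ] [-0.0002  1.      0.    ] 0.4149976112013989
[-0.3988 -0.0317  0.043 ]
```

Call:
move_arm:
  moves:
    - [0,0,1,-0.045,-0.004,0,0.026]
    - [0,0,2,-0.09,-0.008,0,0.026]
    - [0,0,2.5,-0.135,-0.012,0,0.026]
    - [0,0,2.5,-0.18,-0.016,0,0.026]
    - [0,0,2.5,-0.225,-0.02,0,0.026]
    - [0,0,2.5,-0.27,-0.024,0,0.026]
    - [0,0,2.5,-0.315,-0.028,0,0.026]
    - [0,0,2.5,-0.36,-0.032,0,0.026]
    - [0,0,2.5,-0.396,-0.032,0.02,0.026]
    - [0,0,2.5,-0.396,-0.032,0.04,0.026]

```text
clock: 24.35
position: [0.4562, -0.3035, 0.2025]
ee_rot: [0.724, 0.69, -0.001, 0.001]
ft_force: [0.5, 0.6, -2.2]
grip_width: 0.418
```

Call:
move_arm:
  moves:
    - [0,0,0,0,0,0.04,0.026]
    - [0,0,0,0,0,0.08,0.026]
    - [0,0,0,0,0,0.12,0.026]
    - [0,0,0,0,0,0.15,0.026]
    - [0,0,0,0,0,0.165,0.026]
    - [0,0,0,0,0,0.172,0.026]
    - [0,0,0,0,0,0.172,0.026]
    - [0,0,0,0,0,0.172,0.026]

```text
clock: 25.15
position: [0.4585, -0.2982, 0.032]
ee_rot: [0.722, 0.692, 0.0, 0.001]
ft_force: [0.5, -0.9, -1.0]
grip_width: 0.418
```

Call:
move_arm:
  moves:
    - [0,0,0,0,0,0.003,0.026]
    - [0,0,0,0,0,0.005,0.026]
    - [0,0,0,0,0,0.007,0.026]
    - [0,0,0,0,0,0.008,0.026]
    - [0,0,0,0,0,0.008,0.026]
    - [0,0,0,0,0,0.008,0.026]

```text
clock: 25.75
position: [0.458, -0.298, 0.0231]
ee_rot: [0.722, 0.692, 0.0, 0.0]
ft_force: [0.5, -0.3, -0.7]
grip_width: 0.417
```

Call:
move_arm:
  moves:
    - [0,0,0,0,0,0.0007,0.026]
    - [0,0,0,0,0,0.0012,0.026]
    - [0,0,0,0,0,0.0012,0.026]

```text
clock: 26.05
position: [0.4579, -0.298, 0.0218]
ee_rot: [0.722, 0.692, 0.0, 0.0]
ft_force: [0.2, 0.8, -1.0]
grip_width: 0.418
```

Call:
move_arm:
  moves:
    - [0,0,0,0,0,0.0005,0.026]
    - [0,0,0,0,0,0.001,0.026]
    - [0,0,0,0,0,0.001,0.026]

```text
clock: 26.35
position: [0.458, -0.298, 0.0217]
ee_rot: [0.722, 0.692, 0.0, 0.0]
ft_force: [-3.5, 1.5, 10.2]
grip_width: 0.413
```

Call:
move_arm:
  moves:
    - [0,0,0,0,0,0,0.038]
    - [0,0,0,0,0,0,0.044]
    - [0,0,0,0,0,0,0.052]
    - [0,0,0,0,0,0,0.056]
    - [0,0,0,0,0,-0.02,0.056]
    - [0,0,0,0,0,-0.06,0.056]
    - [0,0,0,0,0,-0.11,0.056]
    - [0,0,0,0,0,-0.16,0.056]
    - [0,0,0,0,0,-0.21,0.056]
    - [0,0,0,0,0,-0.27,0.056]

```text
clock: 27.35
position: [0.4575, -0.2978, 0.2831]
ee_rot: [0.722, 0.692, 0.0, 0.0]
ft_force: [1.5, 0.5, -0.5]
grip_width: 0.654
```

Call:
move_arm:
  moves:
    - [0,0,0,0,0.045,-0.01,0.056]
    - [0,0,0,0,0.09,-0.01,0.056]
    - [0,0,0,-0.004,0.133,-0.01,0.056]
    - [0,0,0,-0.004,0.133,-0.01,0.056]
    - [0,0,0,-0.004,0.133,-0.01,0.056]

```text
clock: 27.85
position: [0.591, -0.3073, 0.2893]
ee_rot: [0.722, 0.692, -0.001, -0.001]
ft_force: [-0.8, -1.0, -0.1]
grip_width: 0.655
```

Run:
```python
from h import *
np.set_printoptions(precision=4,suppress=True)
o=manip.get_obs();print(o['position'],R.from_quat(o['ee_rot']).as_matrix()[:,0],o['joint_pos'])
print(tool([.5913,-.3083,.1836]))
a=cams.camera("side")[:,:,::-1]
b=cams.camera("scene")[:,:,::-1]
cv2.imwrite("pics/m8.png",np.hstack([cv2.resize(a[60:260,270:470],(400,400)),cv2.resize(b[60:260,120:320],(400,400))]))
```

```text
[ 0.591  -0.3073  0.2893] [0.0412 0.9992 0.0005] [ 0.3051  0.405   0.1514  1.2507 -0.0592  1.4925  1.9788]
[-0.001   0.0006  0.1057]
```

View pics/m8.png

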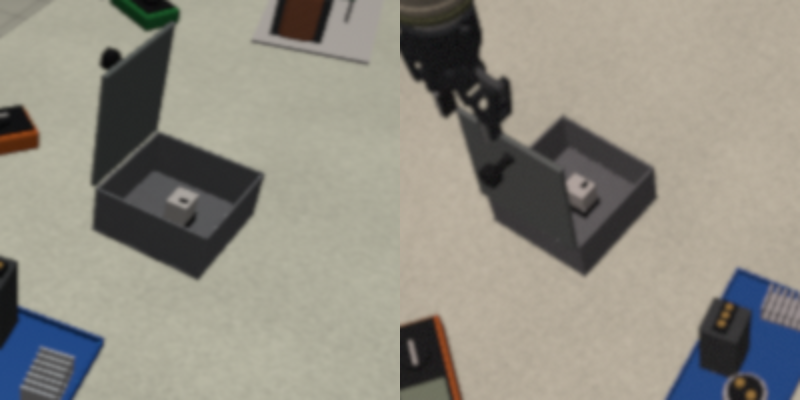

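The relay stands upright in the box (px 183,203 on the left) and the lid has stayed open. I grasp the knob again.

Call:
move_arm:
  moves:
    - [0,0,0,-0.001,0,0.04,0.056]
    - [0,0,0,-0.001,0,0.075,0.056]
    - [0,0,0,-0.001,0,0.095,0.056]
    - [0,0,0,-0.001,0,0.105,0.056]
    - [0,0,0,-0.001,0,0.105,0.056]
    - [0,0,0,-0.001,0,0.105,0.04]
    - [0,0,0,-0.001,0,0.105,0.03]
    - [0,0,0,-0.001,0,0.105,0.02]
    - [0,0,0,-0.001,0,0.105,0.015]
    - [0,0,0,-0.001,0,0.105,0.015]
  grip_force: 40

```text
clock: 28.95
position: [0.5918, -0.3083, 0.1879]
ee_rot: [0.722, 0.692, 0.001, 0.001]
ft_force: [0.8, 3.3, 6.5]
grip_width: 0.304
```

Call:
move_arm:
  moves:
    - [0,0,0,0,0,0,0.015]
    - [0,0,0,0,-0.0106,-0.003,0.015]
    - [0,0,0,0,-0.0213,-0.005,0.015]
    - [0,0,0,0,-0.0322,-0.006,0.015]
    - [0,0,0,0,-0.0432,-0.0065,0.015]
    - [0,0,0,0,-0.0541,-0.006,0.015]
    - [0,0,0,0,-0.065,-0.0045,0.015]
    - [0,0,0,0,-0.0757,-0.002,0.015]
    - [0,0,0,0,-0.0862,0.001,0.015]
    - [0,0,0,0,-0.0964,0.005,0.015]

```text
clock: 29.95
position: [0.4936, -0.3038, 0.1811]
ee_rot: [0.722, 0.692, 0.0, -0.0]
ft_force: [1.0, 3.9, 2.5]
grip_width: 0.306
```

Call:
move_arm:
  moves:
    - [0,0,0,0,-0.0098,0.0047,0.015]
    - [0,0,0,0,-0.0193,0.0103,0.015]
    - [0,0,0,0,-0.0282,0.0166,0.015]
    - [0,0,0,0,-0.0367,0.0236,0.015]
    - [0,0,0,0,-0.0445,0.0312,0.015]
    - [0,0,0,0,-0.0517,0.0394,0.015]
    - [0,0,0,0,-0.0583,0.0482,0.015]
    - [0,0,0,0,-0.0641,0.0575,0.015]
    - [0,0,0,0,-0.0691,0.0672,0.015]
    - [0,0,0,0,-0.0734,0.0773,0.015]

```text
clock: 30.95
position: [0.4202, -0.3004, 0.1028]
ee_rot: [0.722, 0.692, 0.0, -0.001]
ft_force: [4.9, 5.6, 0.1]
grip_width: 0.308
```

Call:
move_arm:
  moves:
    - [0,0,0,0,0,0.001,0.015]
    - [0,0,0,0,-0.001,0.002,0.015]
    - [0,0,0,0,-0.001,0.003,0.015]
    - [0,0,0,0,-0.002,0.004,0.015]
    - [0,0,0,0,-0.002,0.005,0.015]
    - [0,0,0,0,-0.002,0.005,0.015]

```text
clock: 31.55
position: [0.419, -0.3004, 0.0994]
ee_rot: [0.722, 0.692, 0.001, -0.0]
ft_force: [-1.0, 8.7, 10.8]
grip_width: 0.309
```

Call:
move_arm:
  moves:
    - [0,0,0,0,0,0.001,0.015]
    - [0,0,0,0,0,0.002,0.015]
    - [0,0,0,0,0,0.002,0.015]

```text
clock: 31.85
position: [0.4191, -0.3005, 0.0991]
ee_rot: [0.722, 0.692, 0.001, -0.0]
ft_force: [-8.5, 13.3, 30.5]
grip_width: 0.306
```

Call:
move_arm:
  moves:
    - [0,0,0,0,0,-0.002,0.015]
    - [0,0,0,0,0,-0.002,0.035]
    - [0,0,0,0,0,-0.002,0.05]
    - [0,0,0,0,0,-0.002,0.06]
    - [0,0,0,0,0,-0.03,0.06]
    - [0,0,0,0,0,-0.07,0.06]
    - [0,0,0,0,0,-0.11,0.07]
    - [0,0,5,0,0,-0.15,0.0854]
    - [0,0,12,0,0,-0.18,0.0854]
    - [0,0,20,0,0,-0.18,0.0854]

```text
clock: 32.85
position: [0.42, -0.3028, 0.2809]
ee_rot: [0.833, 0.554, 0.001, 0.003]
ft_force: [-0.6, -1.3, -0.3]
grip_width: 0.997
```

Call:
move_arm:
  moves:
    - [0,0,8,0.02,0.01,0,0.0854]
    - [0,0,16,0.045,0.02,0,0.0854]
    - [0,0,24,0.07,0.03,0,0.0854]
    - [0,0,32,0.095,0.035,0,0.0854]
    - [0,0,40,0.12,0.035,0,0.0854]
    - [0,0,48,0.145,0.035,0,0.0854]
    - [0,0,56,0.17,0.035,0,0.0854]
    - [0,0,57.5,0.17,0.035,0,0.0854]
    - [0,0,57.5,0.17,0.035,0,0.0854]
    - [0,0,57.5,0.17,0.035,0,0.0854]

```text
clock: 33.85
position: [0.5156, -0.1588, 0.2764]
ee_rot: [0.996, 0.088, -0.0, 0.0]
ft_force: [-0.6, -0.2, 0.8]
grip_width: 1.001
```

Run:
```python
from h import *
import pickle
np.set_printoptions(precision=4,suppress=True)
o=manip.get_obs();c=P("wrist");print(o['position'],o['ee_rot'],R.from_quat(o['ee_rot']).as_matrix()[:,0])
w=cams.camera("wrist")[:,:,::-1];cv2.imwrite("pics/w9.png",w);pickle.dump(c,open("w9.pkl","wb"))
a=cams.camera("side")[:,:,::-1]
print("filter grasp",tool([.5546,-.0034,.067]))
cv2.imwrite("pics/m9.png",np.hstack([cv2.resize(a[100:240,290:430],(400,400)),cv2.resize(w,(400,300))[:, :] if 0 else cv2.copyMakeBorder(cv2.resize(w,(400,300)),0,100,0,0,0)]))
```

```text
[ 0.5156 -0.1588  0.2764] [ 0.9961  0.0882 -0.0002  0.0002] [ 0.9844  0.1757 -0.0004]
filter grasp [ 0.0656 -0.1462  0.2095]
```

View pics/m9.png

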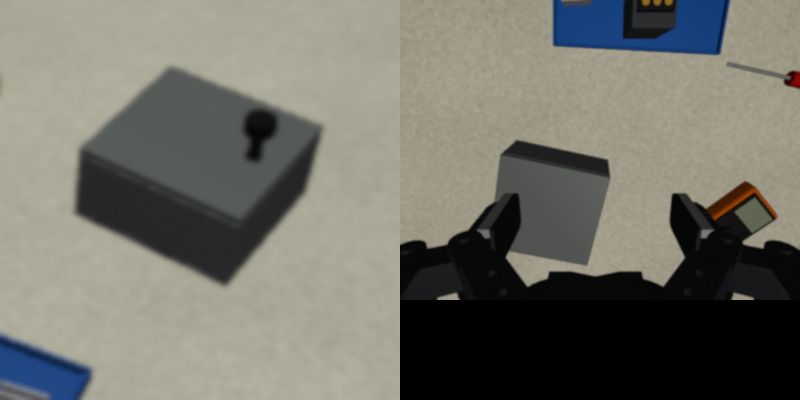

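The lid lies flush with the box rim. Now I go to the filter.

Call:
move_arm:
  moves:
    - [0,0,0,0.02,-0.045,0,0.0854]
    - [0,0,0,0.04,-0.09,0,0.0854]
    - [0,0,0,0.06,-0.13,0.02,0.0854]
    - [0,0,0,0.0656,-0.1462,0.04,0.0854]
    - [0,0,0,0.0656,-0.1462,0.07,0.0854]
    - [0,0,0,0.0656,-0.1462,0.11,0.0854]
    - [0,0,0,0.0656,-0.1462,0.15,0.0854]
    - [0,0,0,0.0656,-0.1462,0.18,0.0854]
    - [0,0,0,0.0656,-0.1462,0.2,0.0854]
    - [0,0,0,0.0656,-0.1462,0.208,0.0854]

```text
clock: 34.95
position: [0.5537, -0.003, 0.0665]
ee_rot: [0.996, 0.088, -0.002, 0.0]
ft_force: [0.1, 0.8, 0.1]
grip_width: 0.998
```

Call:
move_arm:
  moves:
    - [0,0,0,0,0,0,0.0854]
    - [0,0,0,0,0,0,0.0854]
    - [0,0,0,0,0,0,0.06]
    - [0,0,0,0,0,0,0.055]
    - [0,0,0,0,0,0,0.05]
    - [0,0,0,0,0,0,0.045]
    - [0,0,0,0,0,0,0.04]
    - [0,0,0,0,0,0,0.04]
    - [0,0,0,0,0,0,0.04]
  grip_force: 45

```text
clock: 35.85
position: [0.5551, -0.0021, 0.0694]
ee_rot: [0.996, 0.088, 0.0, 0.0]
ft_force: [-3.6, -0.5, 6.7]
grip_width: 0.578
```

Call:
move_arm:
  moves:
    - [0,0,0,0,0,-0.02,0.04]
    - [0,0,0,0,0,-0.06,0.04]
    - [0,0,0,0,0,-0.1,0.04]
    - [0,0,0,0,0,-0.14,0.04]
    - [0,0,0,-0.004,-0.03,-0.17,0.04]
    - [0,0,0,-0.008,-0.07,-0.17,0.04]
    - [0,0,0,-0.013,-0.11,-0.17,0.04]
    - [0,0,0,-0.018,-0.15,-0.17,0.04]
    - [0,0,0,-0.022,-0.19,-0.17,0.04]
    - [0,0,0,-0.027,-0.23,-0.17,0.04]

```text
clock: 36.85
position: [0.4872, 0.2209, 0.2384]
ee_rot: [0.996, 0.088, -0.0, 0.0]
ft_force: [0.6, 0.1, -2.6]
grip_width: 0.579
```

Call:
move_arm:
  moves:
    - [0,0,0,-0.005,-0.04,0,0.04]
    - [0,0,0,-0.0095,-0.08,0,0.04]
    - [0,0,0,-0.0095,-0.08,0.03,0.04]
    - [0,0,0,-0.0095,-0.08,0.06,0.04]
    - [0,0,0,-0.0095,-0.08,0.09,0.04]
    - [0,0,0,-0.0095,-0.08,0.12,0.04]
    - [0,0,0,-0.0095,-0.08,0.14,0.04]
    - [0,0,0,-0.0095,-0.08,0.15,0.04]
    - [0,0,0,-0.0095,-0.08,0.15,0.04]
    - [0,0,0,-0.0095,-0.08,0.15,0.04]

```text
clock: 37.85
position: [0.4652, 0.2971, 0.0895]
ee_rot: [0.996, 0.088, 0.001, -0.0]
ft_force: [0.8, 0.4, -3.2]
grip_width: 0.581
```

Run:
```python
from h import *
np.set_printoptions(precision=4,suppress=True)
o=manip.get_obs();print(o['position'],o['ee_rot'],o['grip_width'],o['ft_force'])
print(tool([.4645,.2967,.0714]))
```

```text
[0.4652 0.2971 0.0895] [ 0.9961  0.088   0.0005 -0.0003] 0.5806231213779464 [ 0.7716  0.4276 -3.1844]
[-0.0007  0.0003  0.0181]
```

Call:
move_arm:
  moves:
    - [0,0,0,-0.0007,0,0.006,0.04]
    - [0,0,0,-0.0007,0,0.011,0.04]
    - [0,0,0,-0.0007,0,0.014,0.04]
    - [0,0,0,-0.0007,0,0.016,0.04]
    - [0,0,0,-0.0007,0,0.017,0.04]
    - [0,0,0,-0.0007,0,0.017,0.04]
    - [0,0,0,-0.0007,0,0.017,0.04]

```text
clock: 38.55
position: [0.4642, 0.2967, 0.0717]
ee_rot: [0.996, 0.088, 0.0, -0.0]
ft_force: [-0.7, 0.2, -3.7]
grip_width: 0.578
```

Call:
move_arm:
  moves:
    - [0,0,0,0,0,0.0005,0.04]
    - [0,0,0,0,0,0.001,0.04]
    - [0,0,0,0,0,0.001,0.04]

```text
clock: 38.85
position: [0.4642, 0.2968, 0.0714]
ee_rot: [0.996, 0.088, 0.0, -0.0]
ft_force: [-3.1, -1.5, 4.8]
grip_width: 0.581
```

Call:
move_arm:
  moves:
    - [0,0,0,0,0,0,0.053]
    - [0,0,0,0,0,0,0.06]
    - [0,0,0,0,0,0,0.07]
    - [0,0,0,0,0,0,0.075]
    - [0,0,0,0,0,-0.02,0.075]
    - [0,0,0,0,0,-0.06,0.08]
    - [0,0,0,0,0,-0.1,0.0854]
    - [0,0,0,0,0,-0.14,0.0854]
    - [0,0,0,0.018,0.04,-0.17,0.0854]
    - [0,0,0,0.036,0.08,-0.17,0.0854]

```text
clock: 39.85
position: [0.5149, 0.2259, 0.2455]
ee_rot: [0.996, 0.09, 0.004, -0.002]
ft_force: [1.6, -0.1, -0.4]
grip_width: 1.004
```

Call:
move_arm:
  moves:
    - [0,0,0,0.018,0.04,0,0.0854]
    - [0,0,0,0.036,0.08,0,0.0854]
    - [0,0,0,0.055,0.12,0,0.0854]
    - [0,0,0,0.07,0.155,0,0.0854]
    - [0,0,0,0.082,0.1755,0,0.0854]
    - [0,0,0,0.082,0.1755,0,0.0854]
    - [0,0,0,0.082,0.1755,0,0.0854]

```text
clock: 40.55
position: [0.625, 0.0658, 0.2402]
ee_rot: [0.996, 0.088, -0.0, -0.0]
ft_force: [-0.5, -0.3, 0.5]
grip_width: 1.0
```

Run:
```python
from h import *
np.set_printoptions(precision=4,suppress=True)
o=manip.get_obs();print(o['position'],o['ee_rot'],o['grip_width'],o['ft_force'])
print(tool([.6254,.066,.0684]))
```

```text
[0.625  0.0658 0.2402] [ 0.9961  0.0877 -0.0003 -0.0002] 1.000349553574973 [-0.5307 -0.2895  0.5112]
[ 0.0006 -0.0001  0.1718]
```

Call:
move_arm:
  moves:
    - [0,0,0,0,0,0.04,0.0854]
    - [0,0,0,0,0,0.08,0.0854]
    - [0,0,0,0,0,0.12,0.0854]
    - [0,0,0,0,0,0.15,0.0854]
    - [0,0,0,0,0,0.165,0.0854]
    - [0,0,0,0,0,0.171,0.0854]
    - [0,0,0,0,0,0.171,0.0854]
    - [0,0,0,0,0,0.171,0.0854]

```text
clock: 41.35
position: [0.6261, 0.0662, 0.0714]
ee_rot: [0.996, 0.088, 0.001, -0.0]
ft_force: [-0.5, -0.1, 0.4]
grip_width: 0.999
```

Call:
move_arm:
  moves:
    - [0,0,0,0,0,0,0.06]
    - [0,0,0,0,0,0,0.055]
    - [0,0,0,0,0,0,0.05]
    - [0,0,0,0,0,0,0.045]
    - [0,0,0,0,0,0,0.04]
    - [0,0,0,0,0,0,0.04]
    - [0,0,0,0,0,0,0.04]
  grip_force: 40

```text
clock: 42.05
position: [0.6252, 0.0658, 0.0705]
ee_rot: [0.996, 0.088, 0.0, -0.0]
ft_force: [-2.3, -1.0, 5.7]
grip_width: 0.572
```

Call:
move_arm:
  moves:
    - [0,0,0,0,0,-0.02,0.04]
    - [0,0,0,0,0,-0.06,0.04]
    - [0,0,0,0,0,-0.1,0.04]
    - [0,0,0,0,0,-0.14,0.04]
    - [0,0,0,-0.01,-0.03,-0.17,0.04]
    - [0,0,0,-0.024,-0.07,-0.17,0.04]
    - [0,0,0,-0.038,-0.11,-0.17,0.04]
    - [0,0,0,-0.052,-0.15,-0.17,0.04]
    - [0,0,0,-0.066,-0.19,-0.17,0.04]
    - [0,0,0,-0.078,-0.23,-0.17,0.04]

```text
clock: 43.05
position: [0.5066, 0.2797, 0.2396]
ee_rot: [0.996, 0.088, 0.0, 0.0]
ft_force: [0.8, 1.2, -2.0]
grip_width: 0.572
```

Call:
move_arm:
  moves:
    - [0,0,0,-0.014,-0.04,0,0.04]
    - [0,0,0,-0.028,-0.08,0,0.04]
    - [0,0,0,-0.038,-0.11,0,0.04]
    - [0,0,0,-0.038,-0.11,0.03,0.04]
    - [0,0,0,-0.038,-0.11,0.07,0.04]
    - [0,0,0,-0.038,-0.11,0.11,0.04]
    - [0,0,0,-0.038,-0.11,0.135,0.04]
    - [0,0,0,-0.038,-0.11,0.15,0.04]
    - [0,0,0,-0.038,-0.11,0.15,0.04]
    - [0,0,0,-0.038,-0.11,0.15,0.04]

```text
clock: 44.05
position: [0.4517, 0.3806, 0.0907]
ee_rot: [0.996, 0.088, 0.001, -0.0]
ft_force: [0.2, 0.2, -1.4]
grip_width: 0.572
```

Run:
```python
from h import *
np.set_printoptions(precision=4,suppress=True)
o=manip.get_obs();print(o['position'],o['ee_rot'],o['grip_width'],o['ft_force'])
print(tool([.4513,.381,.0724]))
```

```text
[0.4517 0.3806 0.0907] [ 0.9961  0.088   0.0006 -0.0004] 0.5722983002432193 [ 0.1502  0.2287 -1.4468]
[-0.0004 -0.0004  0.0183]
```

Call:
move_arm:
  moves:
    - [0,0,0,0,0,0.006,0.04]
    - [0,0,0,0,0,0.011,0.04]
    - [0,0,0,0,0,0.014,0.04]
    - [0,0,0,0,0,0.016,0.04]
    - [0,0,0,0,0,0.017,0.04]
    - [0,0,0,0,0,0.017,0.04]
    - [0,0,0,0,0,0.017,0.04]

```text
clock: 44.75
position: [0.4513, 0.3802, 0.0727]
ee_rot: [0.996, 0.088, 0.0, -0.0]
ft_force: [0.4, -0.8, -2.5]
grip_width: 0.574
```

Call:
move_arm:
  moves:
    - [0,0,0,0,0,0.0005,0.04]
    - [0,0,0,0,0,0.001,0.04]
    - [0,0,0,0,0,0.001,0.04]

```text
clock: 45.05
position: [0.4513, 0.3804, 0.0725]
ee_rot: [0.996, 0.088, 0.0, -0.0]
ft_force: [-2.1, -1.7, 6.0]
grip_width: 0.576
```

Call:
move_arm:
  moves:
    - [0,0,0,0,0,0,0.053]
    - [0,0,0,0,0,0,0.06]
    - [0,0,0,0,0,0,0.07]
    - [0,0,0,0,0,0,0.075]
    - [0,0,0,0,0,-0.02,0.075]
    - [0,0,0,0,0,-0.06,0.08]
    - [0,0,0,0,0,-0.1,0.0854]
    - [0,0,0,0,0,-0.14,0.0854]
    - [0,0,5,0.016,0.018,-0.18,0.0854]
    - [0,0,10,0.0325,0.036,-0.208,0.0854]

```text
clock: 46.05
position: [0.4898, 0.3509, 0.283]
ee_rot: [1.0, 0.0, 0.001, -0.001]
ft_force: [1.1, -0.4, 0.3]
grip_width: 0.999
```

Call:
move_arm:
  moves:
    - [0,0,0,0,0,0,0.0854]
    - [0,0,0,0,0,0,0.0854]
    - [0,0,0,0,0,0,0.0854]
    - [0,0,0,0,0,0,0.0854]

```text
clock: 46.45
position: [0.4884, 0.3509, 0.2783]
ee_rot: [1.0, 0.002, -0.001, 0.001]
ft_force: [0.4, -0.3, 0.0]
grip_width: 0.998
```

Run:
```python
from h import *
import pickle
np.set_printoptions(precision=4,suppress=True)
o=manip.get_obs();c=P("wrist");print(o['position'],o['ee_rot'])
w=cams.camera("wrist")[:,:,::-1];cv2.imwrite("pics/w10.png",w)
c1=pickle.load(open("w1.pkl","rb"))
def studs(im,cc):
    h=cv2.cvtColor(im,cv2.COLOR_BGR2HSV);m=((h[...,0]>10)&(h[...,0]<30)&(h[...,1]>110)&(h[...,2]>70))
    m[:60]=0;m[300:]=0;m[:,:190]=0;m[:,350:]=0
    for b in blob(m)[:8]:
        M=cv2.moments(b);u=(M['m10']/M['m00'],M['m01']/M['m00']);print(np.array(u),ray("wrist",u,.116,cc)[:2])
print("before");studs(cv2.imread("pics/w1.png"),c1);print("after");studs(w,c)
a=cams.camera("scene")[:,:,::-1]
cv2.imwrite("pics/m10.png",np.hstack([cv2.resize(w[60:280,160:360],(400,440)),cv2.resize(a[90:330,145:475],(400,291))[:].copy() if 0 else cv2.copyMakeBorder(cv2.resize(a[90:330,145:475],(400,291)),0,149,0,0,0)]))
```

```text
[0.4884 0.3509 0.2783] [ 1.      0.0019 -0.0009  0.0005]
before
[230.9098 141.9098] [0.4538 0.3896]
[223.6524 164.    ] [0.4469 0.3707]
[300.5231 233.1319] [0.515  0.3069]
[245.2222 246.2778] [0.464  0.2938]
[257.9655 244.227 ] [0.4759 0.2958]
[232.5259 248.704 ] [0.4521 0.2913]
[264.8235 101.9314] [0.4828 0.4223]
[274.9043 100.2046] [0.4911 0.4237]
after
[232.095  142.1754] [0.4536 0.3899]
[224.8215 164.7922] [0.4468 0.3706]
[301.9714 234.1143] [0.5148 0.3072]
[246.3602 247.5403] [0.4639 0.2938]
[259.  245.5] [0.4756 0.2958]
[233.5259 249.704 ] [0.452  0.2915]
[266.4674 102.0275] [0.4827 0.4225]
[276.5 100.5] [0.4909 0.4237]
```

View pics/m10.png

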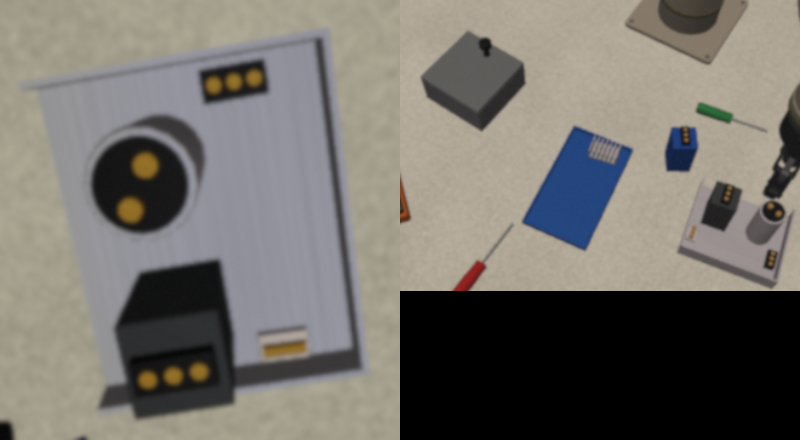

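Both parts are back within about 0.3 mm of their starting spots, upright. The lid is shut, the heat sink hasn't moved, and the robot is touching nothing. I'm handing in.

```bash
python3 -c "
from workcell import manip
print(manip.hand_in())"
```

```text
the job is handed in; nothing more can be done
None
```

The whole job was carried out in the order you asked, and I handed it in at about 46.5 s with the robot clear of everything. I moved the capacitor and then the filter to the side tray, opened the lid and set the relay in the test box. Then I shut the lid and returned the filter and the capacitor to the rack.

- **Tall parts:** the brass studs on both parts were within about 0.3 mm of where they were at the start, measured by the same camera from the same viewpoint. Both parts stand upright.
- **Relay:** the picture taken before I shut the lid shows it upright inside the box.
- **Lid:** it stopped rigidly at about 30 N of downward press, and the later pictures show it flush with the box.
- **Heat sink:** it looks unmoved in the pictures, but I did not measure its position.

No check failed. The only small mismatch was the relay's position in the rack, where my camera estimates differed by up to about 3 mm, which did not affect the grasp.

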